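Raise and fill the candy dish on a banquet table

ROBOT

A 7-joint arm with a two-finger parallel gripper is mounted at the origin on the work surface. World frame = base frame: x ahead of the robot, y to its left, z up, the work surface at z = 0. Lengths are in m, angles in rad, forces in N, time in s.
With the tool pointing down it reaches from about 0.4 to 0.85 m from the base axis. Payload 4.5 kg.
Tool frame: the origin (TCP) lies at the very end of the fingers, on their centre line; the grasp point (between the pads) lies 19 mm behind it; z points along the fingers, y is the line along which they close (so a half turn about z gives the same grasp; the last joint's range is limited). The gripper opens to 88 mm and grips with 3 to 60 N. Pads are 18 mm wide; open, the fingers measure 123 mm over their backs; the gripper's body (75 mm by 187 mm) begins 45 mm behind the grasp point.
Start: joints at [1.287, 0.689, -0.195, 1.565, 0.157, 0.902, -0.215], TCP at [0.195, -0.594, 0.239] pointing down, gripper open.
Joint ranges: [-3.01, 3.01], [-0.46, 2.08], [-1.47, 1.51], [0.13, 2.56], [-1, 4.14], [0.04, 2.09], [-2.66, 2.66]. Speed limits (rad/s): [2.57, 2.57, 3.14, 3.14, 3.14, 3.14, 3.14].

INTERFACE

Orientations are given as a unit quaternion [x, y, z, w].
In Python, from plant import r gives the robot as it stands. The module is installed in compiled form; this text tells all that it offers.
- The arm moves only by the shell command python3 -m pendant 'ROWS' [FORCE]. ROWS is JSON, one flat list of numbers, 7 for each row, row after row: the opening, from 0 (shut) to 1 (fully open), then the shift along the tool's x, y, z scaled (see below), then the turn, a rotation vector about the tool's x, y, z scaled (see below). A call has 1 to 12 rows; each row is the pose to reach, as a shift and turn from the pose commanded when the call began, along the tool's axes at that moment; what a row does not reach only later rows make up. The controller multiplies each number of a shift by 0.15 m and each number of a turn by pi/2 rad. A row lasts 1/10 s, in which the tool goes at most 50 mm and 8.59 degrees, less where a joint would pass 70% of its speed; a pose out of reach is approached as far as the arm can. A call with a number of a shift or a turn outside -1 to 1 is refused whole. A call with a gripper value outside its range is refused whole. The fingers move at their own pace and stop on an object; FORCE is the grip in N (left out, the last holds). Time passes only in rows, so rows that repeat a pose let the fingers close. It gives the time, the measured TCP pose, the force, the opening and the grip force at its end, in the units of the state.
- r.get_state(): the state, without advancing time (a new reading comes with each control period).
- r.snapshot(name): name is "side" or "top" or "wrist"; returns a dict with "img" (384x512x3 uint8, red, green, blue), "mtx" (3x3 intrinsics, pixels), "cam_to_world" (4x4, takes a point from camera to world coordinates). Camera axes: x right, y up, looking along -z (the intrinsics and any distortion apply to the point x, -y, -z); pixel columns grow to the right and rows downward; lengths in m; the calibration is good to about 2 mm. A picture is of the moment at which its call begins. There is no depth.
- r.finish_job(): hands the job in; it is judged then, once.
The state is a dict: "clock": time; "q": joint angles; "qd": joint speeds; "joint_torque": joint torques, N m; "tool_pos": TCP position; "eef_rot": TCP orientation; "contact_force": force on the tool from outside, world axes, zero at the start; "moment": the same for the moment, N m; "opening": opening from 0.0 (shut) to 1.0 (fully open); "finger_force": force on a finger pad.
Only numpy, scipy, OpenCV 4.12 (cv2) and the standard library are available. Lean on these libraries where they do the work, as an engineer would, in place of code of your own. Each camera call takes 0.05 s, during which the arm holds its last target. There are 200 camera calls.

TASK

Set the long blue candy dish gently on the small round top of the brass pedestal, level and centred so that it balances there by itself. Then tip all six candies from the copper cup into the dish, and stand the empty cup upright again, wholly on its small dark tray. Leave the water goblets and candles where they are.

Things in the scene. Friction and masses are not known exactly. Their poses are not given: they have to be found in the camera images.
- dish: Long open ceramic dish, blue with a gilt rim, a rectangular trough 150 mm long (its x) x 58 mm wide (its y) x 44 mm high (its z), walls and floor 3 mm thick, loose, about 0.3 kg. Origin: centre of its underside; z up. It starts standing on the table.
- stand_top (a point): Centre of the flat round top, 56 mm in diameter, of the brass pedestal; it lies 90 mm above the table. The pedestal is fixed: round foot 96 mm in diameter, stem 18 mm in diameter. z up.
- cup: Copper-coloured open tumbler, 75 mm high, outside diameter 45 mm at the base widening evenly to 60 mm at the rim, wall 2.5 mm, floor 5 mm thick, loose, about 0.15 kg, no handle. Origin: centre of its underside; z along its axis to the mouth. It starts upright on the tray with the six candies in it.
- cup_rim (a point): Centre of the cup's mouth, 75 mm above the cup's origin along its axis.
- tray: Small dark metal disc, a flat round tray 120 mm in diameter and 8 mm thick, fixed on the table, the cup's place. Origin: centre of its underside (its top is 8 mm above); z up.
- candy0_center (a point): Centre of one of the six hard candies: a ball 18 mm in diameter, 10 g, yellow, loose in the cup at the start.
- candy1_center (a point): Centre of one of the six hard candies: a ball 18 mm in diameter, 10 g, white, loose in the cup at the start.
- candy2_center (a point): Centre of one of the six hard candies: a ball 18 mm in diameter, 10 g, red, loose in the cup at the start.
- candy3_center (a point): Centre of one of the six hard candies: a ball 18 mm in diameter, 10 g, yellow, loose in the cup at the start.
- candy4_center (a point): Centre of one of the six hard candies: a ball 18 mm in diameter, 10 g, white, loose in the cup at the start.
- candy5_center (a point): Centre of one of the six hard candies: a ball 18 mm in diameter, 10 g, red, loose in the cup at the start.
- goblet_a: Clear stemmed water goblet, 145 mm high, at most 68 mm in diameter, loose. To be left alone. Origin: centre of its underside; z up.
- goblet_b: Clear stemmed water goblet, 145 mm high, at most 68 mm in diameter, loose. To be left alone. Origin: centre of its underside; z up.
- candle_a: Candle in a short glass holder, 64 mm high, 54 mm in diameter, loose. To be left alone. Origin: centre of its underside; z up.
- candle_b: Candle in a short glass holder, 64 mm high, 54 mm in diameter, loose. To be left alone. Origin: centre of its underside; z up.

How it is judged:
By the outcome, as a careful person would: the job done as asked, in the order asked, and still so for the second after the job is handed in, with the robot touching nothing.
It also fails if it takes over 72 s, if anything falls off the work surface, if the arm or the gripper's body presses on something with over 40 N, if the wrist force passes 120 N, or if a joint passes its speed limit or range.

## Working session

There is one attempt and no reset: what is moved stays moved. The work goes in short steps, Python scripts to look and compute and a shell command to move; the robot and the scene stay as the last step left them, time stands still between calls to the robot, and variables do not carry over. Pictures are saved under pics/ and viewed, at most 10 in all, crops included, and the job is handed in when it is done.

```bash
mkdir -p pics; cat > h.py <<'E'
import numpy as np,cv2
from plant import r
from scipy.spatial.transform import Rotation as R
def snap(n,f=None):
    s=r.snapshot(n)
    if f: cv2.imwrite('pics/'+f,s['img'][:,:,::-1])
    return s
def ray(s,u,v):
    M=np.array(s['mtx']);T=np.array(s['cam_to_world'])
    d=np.linalg.solve(M,[u,v,1.]);d=T[:3,:3]@[d[0],-d[1],-d[2]]
    return T[:3,3],d
def onz(s,u,v,z):
    o,d=ray(s,u,v);return o+d*(z-o[2])/d[2]
def proj(s,p):
    M=np.array(s['mtx']);T=np.array(s['cam_to_world'])
    c=T[:3,:3].T@(np.array(p)-T[:3,3]);c=M@[c[0],-c[1],-c[2]];return c[:2]/c[2]
def go(p,q=None):
    """shift/turn in row units to world TCP position p, quat q"""
    st=r.get_state();R0=R.from_quat(st['eef_rot'])
    sh=R0.inv().apply(np.array(p)-st['tool_pos'])/.15
    t=(R0.inv()*R.from_quat(q)).as_rotvec()/(np.pi/2) if q is not None else 0
    print('shift',np.round(sh,3),'turn',np.round(t,3))
E
python3 - <<'E'
from h import *
st=r.get_state();print(st)
for n in ['side','top','wrist']:
    s=snap(n,n+'0.png');print(n,np.round(s['mtx'],1).tolist(),np.round(s['cam_to_world'],3).tolist(),[k for k in s])
a=[cv2.imread(f'pics/{n}0.png') for n in ['side','top']]
cv2.imwrite('pics/both.png',cv2.resize(np.hstack(a),(800,300)))
E
```

```text
{'clock': 0.0, 'q': array([ 1.28681331,  0.68998252, -0.19455798,  1.56630971,  0.15731578,
        0.90250664, -0.21507429]), 'qd': array([-0.0018004 , -0.00031744,  0.00083172,  0.00067286, -0.00092672,
       -0.00029039,  0.00282138]), 'joint_torque': array([ 8.70824624e-05, -5.27559650e+01, -1.26709912e+00, -1.53426772e+01,
       -5.27233304e-02,  6.53602474e-03,  1.87804835e-04]), 'tool_pos': array([ 0.19506743, -0.59312845,  0.23792122]), 'eef_rot': array([ 9.87391034e-01,  1.58297589e-01, -2.00082249e-04, -8.82605538e-04]), 'contact_force': array([-0.0121701 ,  1.38733422, -1.08679845]), 'moment': array([-0.00581605,  0.01352118, -0.00994061]), 'finger_force': 0.0, 'opening': 1.0032703404978784}
side [[474.0, 0.0, 260.2], [0.0, 474.0, 181.1], [0.0, 0.0, 1.0]] [[0.972, 0.139, -0.19, 0.367], [-0.235, 0.53, -0.815, -0.861], [-0.013, 0.837, 0.548, 0.661], [0.0, 0.0, 0.0, 1.0]] ['img', 'mtx', 'cam_to_world']
top [[409.7, 0.0, 259.9], [0.0, 409.7, 190.3], [0.0, 0.0, 1.0]] [[-0.006, 0.987, -0.163, 0.453], [-0.999, 0.001, 0.041, 0.014], [0.041, 0.163, 0.986, 0.861], [0.0, 0.0, 0.0, 1.0]] ['img', 'mtx', 'cam_to_world']
wrist [[295.2, 0.0, 262.4], [0.0, 295.2, 194.3], [0.0, 0.0, 1.0]] [[0.313, 0.911, 0.27, 0.266], [-0.95, 0.301, 0.087, -0.571], [-0.002, -0.284, 0.959, 0.385], [0.0, 0.0, 0.0, 1.0]] ['img', 'mtx', 'cam_to_world']
```

View pics/side0.png

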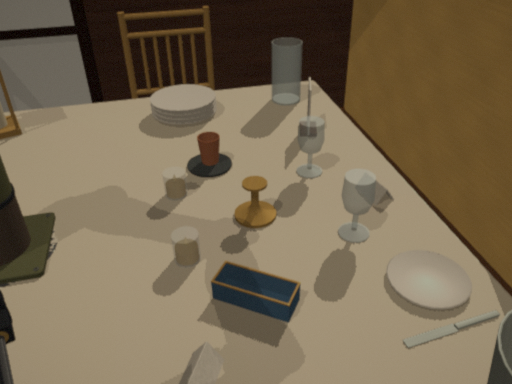

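View pics/top0.png

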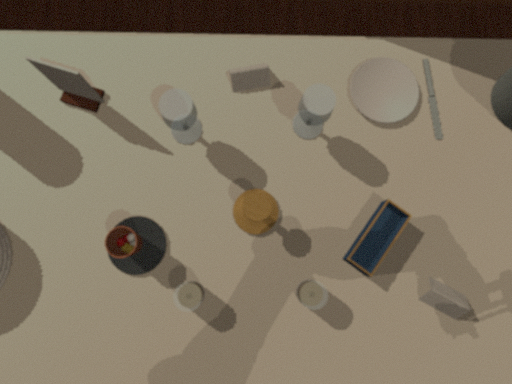

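The side view shows the dish at (255,290), pedestal top at (255,184), cup at (209,150), tray at (209,164), candles at (175,182) and (186,246), and goblets at (310,170) and (355,233). In the top view the dish is at (378,238), the pedestal at (257,208), the cup at (123,242) and the tray at (137,245).

```bash
cat > meas.py <<'E'
from h import *
def blobs(s,lo,hi,amin=60):
    h=cv2.cvtColor(s['img'],cv2.COLOR_RGB2HSV);m=cv2.inRange(h,np.array(lo),np.array(hi))
    m=cv2.morphologyEx(m,cv2.MORPH_CLOSE,np.ones((5,5)))
    return [c for c in cv2.findContours(m,cv2.RETR_EXTERNAL,cv2.CHAIN_APPROX_NONE)[0] if cv2.contourArea(c)>amin]
if __name__=='__main__':
    t=snap('top');s=snap('side')
    for nm,v in (('top',t),('side',s)):
        h=cv2.cvtColor(v['img'],cv2.COLOR_RGB2HSV)
        for lab,pts in {'top':dict(rim=(398,206),blue=(378,238),pedtop=(262,205),pedfoot=(245,225),cup=(115,235),tray=(145,260),cloth=(330,200),candle=(313,296)),'side':dict(blue=(255,298),pedtop=(255,184),foot=(245,214),cup=(209,148),tray=(195,165),cloth=(300,250))}[nm].items():
            print(nm,lab,h[pts[1],pts[0]])
    for nm,lo,hi in (('blue',(98,90,20),(125,255,255)),('brass',(12,140,60),(24,255,255)),('copper',(0,110,40),(9,255,255)),('dark',(0,0,15),(179,140,75))):
        for n,v in (('top',t),('side',s)):
            for c in blobs(v,lo,hi,150):
                b=cv2.boundingRect(c); 
                if b[1]>60 or n=='top': print(nm,n,b,cv2.contourArea(c),[np.round(x,1) for x in cv2.minAreaRect(c)])
E
python3 meas.py
python3 - <<'E'
from h import *
t=cv2.imread('pics/top0.png')
a=cv2.resize(t[170:330,70:430],(800,356),interpolation=cv2.INTER_CUBIC)
cv2.imwrite('pics/crop1.png',a)
E
```

```text
top rim [ 16 112 134]
top blue [104 109  54]
top pedtop [ 19 143 125]
top pedfoot [ 18 157 120]
top cup [ 14 159  64]
top tray [23 33 31]
top cloth [ 18  56 151]
top candle [ 20  69 114]
side blue [102 110  51]
side pedtop [ 18 161 135]
side foot [ 18 168 120]
side cup [ 11 163  83]
side tray [21 36 50]
side cloth [ 20  67 164]
blue top (350, 204, 57, 67) 1427.5 [array([376.8, 235.3]), array([28.7, 66.1]), np.float64(34.3)]
blue side (213, 265, 85, 56) 2169.5 [array([255.2, 291.4]), array([84.4, 36.6]), np.float64(17.2)]
brass top (234, 189, 44, 45) 1413.0 [array([255.5, 211.3]), array([43.3, 42.2]), np.float64(33.7)]
brass side (235, 177, 41, 51) 1120.5 [array([255., 202.]), array([50., 40.]), np.float64(90.0)]
brass side (0, 73, 21, 66) 334.0 [array([ 10. , 105.5]), array([20., 65.]), np.float64(0.0)]
copper top (106, 226, 36, 33) 804.0 [array([123. , 241.1]), array([30.5, 34.8]), np.float64(69.4)]
copper top (62, 92, 34, 19) 250.5 [array([ 79.3, 101.1]), array([35.4,  9.3]), np.float64(17.7)]
copper top (0, 0, 512, 38) 15829.0 [array([255.5,  18.5]), array([511.,  37.]), np.float6
[... 274 characters left out ...]
0.9, 74.2]), np.float64(34.2)]
dark top (492, 78, 20, 52) 577.0 [array([501.5, 103.5]), array([51., 19.]), np.float64(90.0)]
dark top (34, 63, 70, 49) 1248.5 [array([66.4, 87. ]), array([76.3, 30.4]), np.float64(17.5)]
dark top (0, 0, 512, 40) 17046.0 [array([255.5,  19.5]), array([ 39., 511.]), np.float64(90.0)]
dark side (488, 315, 24, 69) 893.5 [array([499.5, 349. ]), array([68., 23.]), np.float64(90.0)]
dark side (212, 263, 88, 59) 3099.5 [array([255. , 291.6]), array([87.3, 39.6]), np.float64(16.7)]
dark side (0, 158, 55, 226) 4493.0 [array([ 27. , 270.5]), array([ 54., 225.]), np.float64(0.0)]
dark side (188, 154, 43, 23) 605.0 [array([209., 165.]), array([22., 42.]), np.float64(90.0)]
```

View pics/crop1.png

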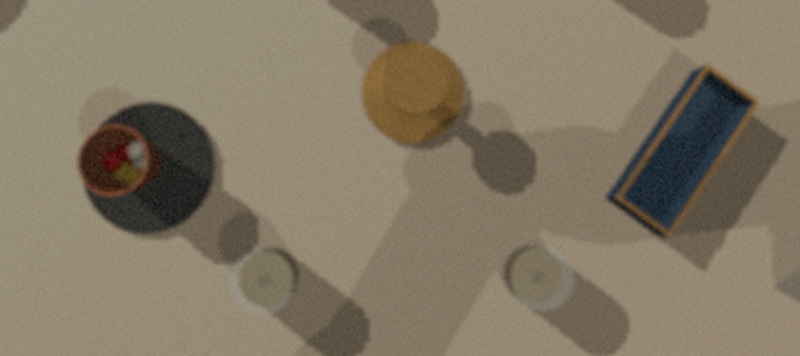

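The crop shows the dish's gilt rim corners at about (710,66), (757,100), (668,236), (612,197); the pedestal top at (418,80), its foot at (413,95), the cup rim at (115,159) and the tray at (150,168).

```bash
python3 - <<'E'
from h import *
from meas import blobs
t=snap('top');s=snap('side');wr=snap('wrist','w0.png')
f=lambda c:(70+c[0]/2.2222,170+c[1]/2.2222)
k=[onz(t,*f(c),.044) for c in [(710,66),(757,100),(668,236),(612,197)]]
print('dish',np.round(k,3).tolist(),np.mean(k,0),[np.linalg.norm(k[i]-k[(i+1)%4]) for i in range(4)])
L=(k[1]-k[2]+k[0]-k[3]);print('yaw',np.arctan2(L[1],L[0]))
for nm,c,z in (('pedtop',(418,80),.09),('foot',(413,95),.006),('cuprim',(115,159),.083),('tray',(150,168),.008),('candA',(266,277),.064),('candB',(538,277),.064)):
    print(nm,np.round(onz(t,*f(c),z),4))
for nm,c,z in (('dish',(255,291.5),.03),('pedtop',(255,183.5),.09),('tray',(209,165),.008),('cuprim',(209,138.5),.083),('candA',(175,175),.064),('candB',(186,236),.064),('gobA',(310,171),.003),('gobB',(354,233),.003)):
    print('side',nm,np.round(onz(s,*c,z),4))
for nm,c in (('gobA',(187,131)),('gobB',(309,125))): print('top',nm,np.round(onz(t,*c,.003),4))
for n,v in (('top',t),('side',s)):
    for c in blobs(v,(98,60,15),(125,255,255),300):
        print(n,cv2.approxPolyDP(c,4,True)[:,0].tolist())
E
```

```text
dish [[0.569, -0.285, 0.044], [0.537, -0.327, 0.044], [0.416, -0.238, 0.044], [0.451, -0.189, 0.044]] [ 0.49312209 -0.25978457  0.044     ] [np.float64(0.052274606182146556), np.float64(0.150108089673645), np.float64(0.05983770175354687), np.float64(0.15199369616464542)]
yaw -0.6554880890920687
pedtop [ 0.5501 -0.0147  0.09  ]
foot [ 0.5464 -0.013   0.006 ]
cuprim [0.4844 0.2393 0.083 ]
tray [0.4791 0.2289 0.008 ]
candA [0.3855 0.1139 0.064 ]
candB [ 0.3834 -0.1177  0.064 ]
side dish [ 0.4912 -0.2714  0.03  ]
side pedtop [ 0.551  -0.0185  0.09  ]
side tray [0.4793 0.2204 0.008 ]
side cuprim [0.4858 0.2275 0.083 ]
side candA [0.3854 0.103  0.064 ]
side candB [ 0.3866 -0.1273  0.064 ]
side gobA [0.7315 0.1311 0.003 ]
side gobB [ 0.7424 -0.1331  0.003 ]
top gobA [0.7242 0.1349 0.003 ]
top gobB [ 0.7398 -0.1305  0.003 ]
top [[383, 202], [344, 258], [351, 255], [369, 271], [406, 217]]
side [[212, 284], [216, 298], [285, 320], [298, 296], [295, 284], [227, 264]]
```

```bash
cat >> h.py <<'E'
def rot(a,e=-90,roll=0):
    """tool z azimuth/elev given: e=-90 down with tool x at yaw a(deg); else z az a, elev e, tool y horizontal; roll about z"""
    if e==-90:
        c,s=np.cos(np.radians(a)),np.sin(np.radians(a));return R.from_matrix(np.array([[c,s,0],[s,-c,0],[0,0,-1]])).as_quat()
    A,E=np.radians([a,e]);z=np.array([np.cos(E)*np.cos(A),np.cos(E)*np.sin(A),np.sin(E)])
    y=np.cross([0,0,1],z);y/=np.linalg.norm(y);x=np.cross(y,z)
    return (R.from_matrix(np.c_[x,y,z])*R.from_rotvec([0,0,np.radians(roll)])).as_quat()
E
python3 - <<'E'
from h import *
s=snap('side');c,y=np.array([.493,-.26]),-.6555
for z in (0,.044):
  print(z,[np.round(proj(s,[c[0]+a*.075*np.cos(y)-b*.029*np.sin(y),c[1]+a*.075*np.sin(y)+b*.029*np.cos(y),z])).tolist() for a,b in ((1,1),(1,-1),(-1,-1),(-1,1))])
t=snap('top')
# brass fits
from meas import blobs
for v in (t,s):
  for k in blobs(v,(12,125,80),(24,255,255),500): print(cv2.fitEllipse(cv2.convexHull(k)))
go([.493,-.26,.16],rot(142.5))
E
```

```text
0 [[299.0, 300.0], [287.0, 323.0], [212.0, 297.0], [226.0, 277.0]]
0.044 [[299.0, 282.0], [288.0, 305.0], [210.0, 280.0], [225.0, 260.0]]
((255.3720703125, 211.07907104492188), (43.52707290649414, 44.61391067504883), 165.58340454101562)
((257.3127746582031, 283.51617431640625), (31.393720626831055, 110.09712219238281), 105.6331558227539)
((254.7910614013672, 202.4936981201172), (44.98198318481445, 52.6651611328125), 178.72523498535156)
((166.32546997070312, 44.58422088623047), (99.10103607177734, 150.25003051757812), 171.86184692382812)
((837.0492553710938, 308.74993896484375), (327.38372802734375, 1148.588134765625), 119.82501983642578)
shift [ 2.58  -1.493  0.525] turn [ 0.    -0.    -1.381]
```

```bash

python3 -m pendant '[1,0.43,-0.25,0.0,0,0,0, 1,0.86,-0.5,0.05,0,0,0, 1,0.86,-0.5,0.05,0,0,0, 1,0.86,-0.5,0.05,0,0,0]' 20
python3 -m pendant '[1,0.43,-0.25,0.0,0,0,0, 1,0.86,-0.5,0.05,0,0,0, 1,0.86,-0.5,0.05,0,0,0, 1,0.86,-0.5,0.05,0,0,0]'
python3 -m pendant '[1,0.43,-0.25,0.0,0,0,-0.2, 1,0.86,-0.5,0,0,0,-0.4, 1,0.86,-0.5,0.0,0,0,-0.6, 1,0.86,-0.5,0,0,0,-0.7, 1,0.86,-0.5,0,0,0,-0.7, 1,0.86,-0.5,0,0,0,-0.7, 1,0.86,-0.5,0,0,0,-0.7, 1,0.86,-0.5,0,0,0,-0.7, 1,0.86,-0.5,0,0,0,-0.7]'
python3 - <<'E'
from h import *
print(r.get_state()['clock'],r.get_state()['q']);go([.4925,-.263,.16],rot(142.5))
E
```

```text
clock: 0.9
tool_pos: [0.3014, -0.4752, 0.2312]
eef_rot: [0.986, 0.165, 0.002, -0.002]
contact_force: [0.4, -0.1, 0.3]
opening: 0.998
finger_force: 0.0
clock: 1.3
tool_pos: [0.3999, -0.3635, 0.2238]
eef_rot: [0.986, 0.165, 0.002, -0.002]
contact_force: [0.0, 0.2, -0.4]
opening: 1.004
finger_force: 0.0
clock: 2.2
tool_pos: [0.4922, -0.2602, 0.2237]
eef_rot: [0.76, 0.65, -0.0, 0.0]
contact_force: [-0.2, 0.2, 0.1]
opening: 0.999
finger_force: 0.0
2.2 [ 0.68127836  0.64691697 -0.46475174  1.78256014  0.38530813  0.80317333
 -0.12856413]
shift [-0.018  0.005  0.425] turn [-0.     0.    -0.682]
```

```bash

python3 -m pendant '[1,0,0,0.2,0,0,-0.2, 1,0,0,0.2,0,0,-0.4, 1,0,0,0.2,0,0,-0.6, 1,0,0,0.2,0,0,-0.68, 1,0,0,0.2,0,0,-0.68, 1,0,0,0.2,0,0,-0.68, 1,0,0,0.2,0,0,-0.68, 1,0,0,0.2,0,0,-0.68, 1,0,0,0.2,0,0,-0.68]'
python3 - <<'E'
from h import *
print(r.get_state()['q']);w=snap('wrist','w1.png');go([.4925,-.263,.012],rot(142.5))
c,y=np.array([.4925,-.263]),-.6555
print([np.round(proj(w,[c[0]+a*.075*np.cos(y)-b*.029*np.sin(y),c[1]+a*.075*np.sin(y)+b*.029*np.cos(y),.044])).tolist() for a,b in ((1,1),(1,-1),(-1,-1),(-1,1))])
E
```

```text
clock: 3.1
tool_pos: [0.4924, -0.2596, 0.1936]
eef_rot: [0.324, 0.946, -0.0, -0.0]
contact_force: [0.5, 0.3, -0.4]
opening: 0.996
finger_force: 0.0
[ 0.82798986  0.74942268 -0.73960713  1.80489314  0.65694512  0.85107261
  0.67914749]
shift [-0.014 -0.019  1.211] turn [-0.     0.    -0.004]
[[286.0, 248.0], [234.0, 248.0], [229.0, 106.0], [289.0, 106.0]]
```

View pics/w1.png

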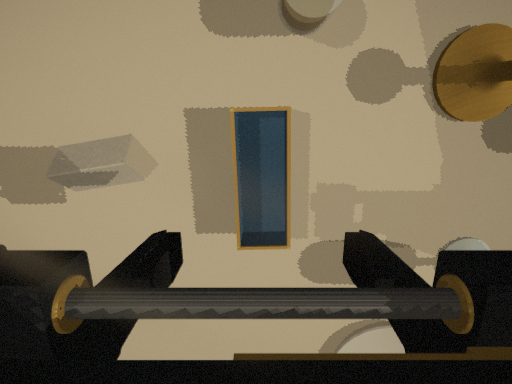

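The wrist view shows the dish rim corners at (232,108), (291,107), (290,248), (238,248), with part of the pedestal foot at (480,73) on the right.

```bash

python3 - <<'E'
from h import *
w=snap('wrist')
k=[onz(w,*c,.044) for c in [(290,248),(238,248),(232,108),(291,107)]]
print(np.round(k,4).tolist(),np.mean(k,0),[round(np.linalg.norm(k[i]-k[(i+1)%4]),4) for i in range(4)])
L=k[0]-k[3]+k[1]-k[2];y=np.degrees(np.arctan2(L[1],L[0]));print(y)
c=np.mean(k,0);go([c[0],c[1],.012],rot(180+y))
E
```

```text
[[0.5729, -0.2825, 0.044], [0.5376, -0.3279, 0.044], [0.4187, -0.2386, 0.044], [0.4528, -0.1932, 0.044]] [ 0.49549676 -0.26054914  0.044     ] [np.float64(0.0576), np.float64(0.1487), np.float64(0.0568), np.float64(0.1497)]
-36.763156717796825
shift [-0.02   0.006  1.212] turn [-0.     0.    -0.011]
```

```bash

python3 -m pendant '[1,-0.02,0.006,0.3,0,0,-0.01, 1,-0.02,0.006,0.55,0,0,-0.01, 1,-0.02,0.006,0.8,0,0,-0.01, 1,-0.02,0.006,0.95,0,0,-0.01, 1,-0.02,0.006,0.95,0,0,-0.01, 1,-0.02,0.006,0.95,0,0,-0.01]'
python3 -m pendant '[1,0,0,0.1,0,0,0, 1,0,0,0.2,0,0,0, 1,0,0,0.26,0,0,0, 1,0,0,0.26,0,0,0, 0.8,0,0,0.26,0,0,0, 0.6,0,0,0.26,0,0,0, 0.5,0,0,0.26,0,0,0, 0.4,0,0,0.26,0,0,0, 0.4,0,0,0.26,0,0,0, 0.4,0,0,0.26,0,0,0, 0.4,0,0,0.26,0,0,0]' 22
```

```text
clock: 3.8
tool_pos: [0.496, -0.26, 0.0517]
eef_rot: [0.315, 0.949, -0.0, 0.0]
contact_force: [-0.1, 0.0, -0.0]
opening: 1.003
finger_force: 0.0
clock: 4.9
tool_pos: [0.4953, -0.2609, 0.0126]
eef_rot: [0.315, 0.949, -0.001, 0.0]
contact_force: [-2.4, -2.3, 5.6]
opening: 0.654
finger_force: 22.0
```

```bash

python3 -m pendant '[0.4,0,0,-0.1,0,0,0, 0.4,0,0,-0.3,0,0,0, 0.4,0,0,-0.6,0,0,0, 0.4,0,0,-0.9,0,0,0, 0.4,0,0,-1,0,0,0, 0.4,0,0,-1,0,0,0]'
python3 - <<'E'
from h import *
go([.55,-.145,.2],rot(90))
E
```

```text
clock: 5.5
tool_pos: [0.497, -0.2601, 0.1644]
eef_rot: [0.315, 0.949, 0.0, 0.002]
contact_force: [0.9, 0.2, -3.4]
opening: 0.657
finger_force: 22.0
shift [ 0.174  0.827 -0.236] turn [0.002 0.002 0.592]
```

```bash

python3 -m pendant '[0.4,0.02,0.1,-0.1,0,0,0.05, 0.4,0.04,0.25,-0.24,0,0,0.13, 0.4,0.08,0.4,-0.24,0,0,0.21, 0.4,0.12,0.6,-0.24,0,0,0.3, 0.4,0.17,0.75,-0.24,0,0,0.38, 0.4,0.17,0.83,-0.24,0,0,0.46, 0.4,0.17,0.83,-0.24,0,0,0.54, 0.4,0.17,0.83,-0.24,0,0,0.592, 0.4,0.17,0.83,-0.24,0,0,0.592, 0.4,0.17,0.83,-0.24,0,0,0.592]'
python3 - <<'E'
from h import *
w=snap('wrist','w2.png');print(r.get_state()['q'],[proj(w,[.55,-.015,.09]),proj(w,[.548,-.0135,.006])])
go([.549,-.0145,.12],rot(90))
E
```

```text
clock: 6.5
tool_pos: [0.5485, -0.145, 0.1966]
eef_rot: [0.706, 0.708, -0.001, -0.001]
contact_force: [-0.8, 0.2, -2.6]
opening: 0.658
finger_force: 22.0
[ 0.45592155  0.70007488 -0.47539819  1.77469314  0.4347959   0.77513215
 -0.23785658] [array([263.85848599,  29.31137837]), array([261.72736805,  48.06442893])]
shift [0.87  0.005 0.513] turn [-0.001 -0.     0.001]
```

View pics/w2.png

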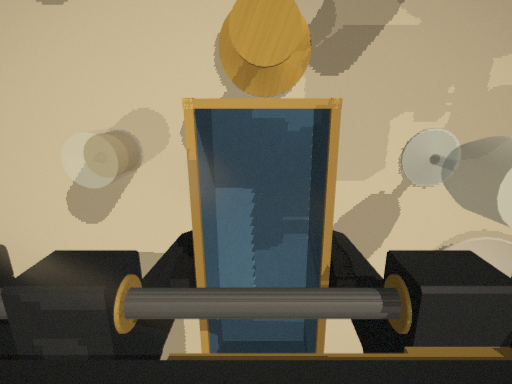

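The wrist view shows the pedestal top disc spanning columns 229–301 with its bottom at row 66, the foot spanning 219–311, and the dish's front rim corners at (184,99) and (340,98).

```bash

python3 - <<'E'
from h import *
w=snap('wrist');st=r.get_state();print(st['tool_pos'])
zr=st['tool_pos'][2]-.0126+.044
for p in ((184,99),(340,98)): print('front rim',onz(w,*p,zr))
print('top centre',onz(w,265,30,.09),onz(w,265,66,.09),'L/R',onz(w,229,32,.09),onz(w,301,32,.09))
print('foot L/R',onz(w,219,48,.008),onz(w,311,48,.008),onz(w,265,96,.0))
E
```

```text
[ 0.54890524 -0.14515686  0.19725879]
front rim [ 0.52054092 -0.0694443   0.22865879]
front rim [ 0.57831081 -0.06892253  0.22865879]
top centre [ 0.55124439 -0.0154478   0.09      ] [ 0.55138526 -0.04102787  0.09      ] L/R [ 0.52351511 -0.01690058  0.09      ] [ 0.57897976 -0.01675391  0.09      ]
foot L/R [ 0.50425218 -0.01389175  0.008     ] [ 0.59935619 -0.01363394  0.008     ] [ 0.55212873 -0.06059661  0.        ]
```

```bash

python3 -m pendant '[0.4,0.1,0,0,0,0,0, 0.4,0.3,0,0,0,0,0, 0.4,0.5,0.01,0,0,0,0, 0.4,0.7,0.01,0,0,0,0, 0.4,0.82,0.015,0.1,0,0,0, 0.4,0.87,0.015,0.25,0,0,0, 0.4,0.87,0.015,0.4,0,0,0, 0.4,0.87,0.015,0.5,0,0,0, 0.4,0.87,0.015,0.5,0,0,0, 0.4,0.87,0.015,0.5,0,0,0]'
python3 - <<'E'
from h import *
print(np.mean([(snap('wrist'),r.get_state()['tool_pos'])[1] for _ in range(4)],0));go([.551,-.0145,.1026],rot(90))
E
```

```text
clock: 7.6
tool_pos: [0.5517, -0.0136, 0.1235]
eef_rot: [0.707, 0.708, 0.0, -0.0]
contact_force: [-0.1, -0.3, -2.6]
opening: 0.655
finger_force: 22.0
[ 0.55233692 -0.01412717  0.12415627]
shift [-0.001 -0.009  0.144] turn [ 0.001 -0.     0.   ]
```

Lower in small steps and watch the force.

```bash

python3 -m pendant '[0.4,0,-0.005,0.03,0,0,0, 0.4,0,-0.005,0.06,0,0,0, 0.4,0,-0.005,0.09,0,0,0, 0.4,0,-0.005,0.11,0,0,0, 0.4,0,-0.005,0.125,0,0,0, 0.4,0,-0.005,0.125,0,0,0]'
python3 -m pendant '[0.4,0,0,0.006,0,0,0, 0.4,0,0,0.012,0,0,0, 0.4,0,0,0.012,0,0,0]'
```

```text
clock: 8.4
tool_pos: [0.5507, -0.0146, 0.104]
eef_rot: [0.707, 0.707, -0.0, -0.0]
contact_force: [0.2, 0.2, -3.1]
opening: 0.659
finger_force: 22.0
clock: 8.7
tool_pos: [0.551, -0.0146, 0.1027]
eef_rot: [0.707, 0.707, 0.0, 0.0]
contact_force: [0.3, -0.1, -3.2]
opening: 0.659
finger_force: 22.0
```

```bash

python3 -m pendant '[0.4,0,0,0.005,0,0,0, 0.4,0,0,0.01,0,0,0, 0.4,0,0,0.01,0,0,0]'
python3 -m pendant '[0.4,0,0,0.003,0,0,0, 0.4,0,0,0.007,0,0,0, 0.4,0,0,0.007,0,0,0]'
```

```text
clock: 9.0
tool_pos: [0.551, -0.0146, 0.1026]
eef_rot: [0.707, 0.707, 0.0, 0.001]
contact_force: [-1.1, -0.5, 10.1]
opening: 0.658
finger_force: 22.0
clock: 9.3
tool_pos: [0.551, -0.0146, 0.1025]
eef_rot: [0.707, 0.707, 0.0, 0.001]
contact_force: [-4.3, -1.4, 19.3]
opening: 0.653
finger_force: 22.0
```

```bash

python3 -m pendant '[0.4,0,0,-0.006,0,0,0, 0.4,0,0,-0.011,0,0,0]' 
python3 -m pendant '[0.6,0,0,0,0,0,0, 0.68,0,0,0,0,0,0, 0.72,0,0,0,0,0,0, 0.8,0,0,0,0,0,0, 0.9,0,0,0,0,0,0, 1,0,0,0,0,0,0, 1,0,0,0,0,0,0]' 5
python3 - <<'E'
from h import *
w=snap('wrist','w3.png');s=snap('side','s3.png')
cv2.imwrite('pics/j3.png',cv2.resize(np.hstack([w['img'],s['img']])[:,:,::-1],(800,300)))
E
```

```text
clock: 9.5
tool_pos: [0.551, -0.0146, 0.1026]
eef_rot: [0.707, 0.707, 0.0, 0.0]
contact_force: [-0.4, -0.9, 0.5]
opening: 0.654
finger_force: 22.0
clock: 10.2
tool_pos: [0.5509, -0.0146, 0.1017]
eef_rot: [0.707, 0.707, -0.0, -0.0]
contact_force: [0.2, 0.9, 0.0]
opening: 1.003
finger_force: 0.0
```

View pics/j3.png

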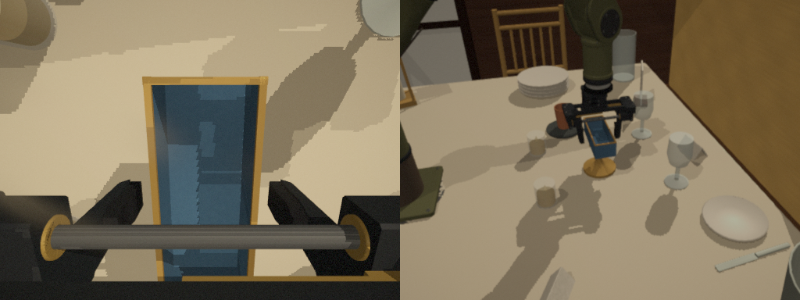

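The dish stands level on the pedestal by itself with the fingers clear on either side (wrist rim front corners at (145,78),(267,78) in the joint picture). Now retreat and fit a kinematic model to plan the tilted cup grasp.

```bash

python3 -m pendant '[1,0,0,-0.1,0,0,0, 1,0,0,-0.3,0,0,0, 1,0,0,-0.6,0,0,0, 1,0,0,-0.9,0,0,0, 1,0,0,-1,0,0,0, 1,0,0,-1,0,0,0]'
cat > kin.py <<'E'
from h import *
from scipy.optimize import least_squares
def fk(q,p,s):
    d1,a,b,L,o1,o7=p
    z=lambda t:R.from_rotvec([0,0,t]);y=lambda t:R.from_rotvec([0,t,0])
    A=z(s[0]*q[0]+o1);P=np.array([0,0,d1])
    A=A*y(q[1])*z(s[1]*q[2]);P=P+A.apply([0,0,a])
    A=A*y(q[3])*z(s[2]*q[4]);P=P+A.apply([0,0,b]);W=P
    A=A*y(q[5])*z(s[3]*q[6]+o7);P=P+A.apply([0,0,L])
    return P,A,W
D=[([1.28681331,.68998252,-.19455798,1.56630971,.15731578,.90250664,-.21507429],[.19507,-.59313,.23792],[.98739,.1583,-.0002,-.0009]),
([.68127836,.64691697,-.46475174,1.78256014,.38530813,.80317333,-.12856413],[.4922,-.2602,.2237],[.76,.65,0,0]),
([.82798986,.74942268,-.73960713,1.80489314,.65694512,.85107261,.67914749],[.4924,-.2596,.1936],[.324,.946,0,0]),
([.45592155,.70007488,-.47539819,1.77469314,.4347959,.77513215,-.23785658],[.5485,-.145,.1966],[.706,.708,-.001,-.001])]
st=r.get_state();D.append((st['q'],st['tool_pos'],st['eef_rot']))
def res(p,s):
    o=[]
    for q,P,Q in D:
        a,A,_=fk(q,p,s);o+=list(a-P)+list(.3*(R.from_quat(Q).inv()*A).as_rotvec())
    return np.array(o)
if __name__=='__main__':
    import itertools
    out=[]
    for s in itertools.product((1,-1),repeat=4):
        for o1 in (0,1.57,3.14,-1.57):
            for o7 in (0,1.57,3.14,-1.57):
                f=least_squares(res,[.36,.42,.4,.3,o1,o7],args=(s,),args_=None) if 0 else least_squares(res,[.36,.42,.4,.3,o1,o7],args=(s,))
                out.append((f.cost,s,np.round(f.x,4).tolist()))
    out.sort(key=lambda t:t[0]);print(*out[:3],sep='\n')
E
python3 kin.py
```

```text
clock: 10.9
tool_pos: [0.5525, -0.0143, 0.2543]
eef_rot: [0.707, 0.707, 0.002, 0.002]
contact_force: [-0.3, -0.3, -1.1]
opening: 1.0
finger_force: 0.0
(np.float64(2.9208925251425877e-05), (-1, -1, -1, -1), [0.3213, 0.563, 0.3445, 0.3081, -0.0765, 1.4943])
(np.float64(2.9208925251426917e-05), (-1, -1, -1, -1), [0.3213, 0.563, 0.3445, 0.3081, -0.0765, 1.4943])
(np.float64(2.920892525142751e-05), (-1, -1, -1, -1), [0.3213, 0.563, 0.3445, 0.3081, -0.0765, 1.4943])
```

```bash

cat > plan.py <<'E'
from kin import *
S=(-1,)*4;PP=[0.3213,0.563,0.3445,0.3081,-0.0765,1.4943]
lo=np.array([-3.01,-.46,-1.47,.13,-1,.04,-2.66])+.05;hi=np.array([3.01,2.08,1.51,2.56,4.14,2.09,2.66])-.05
def ik(P,Q,q0,reg=.02):
    f=lambda q:(lambda a,A,_:np.r_[10*(a-P),3*(R.from_quat(Q).inv()*A).as_rotvec(),reg*(q-q0)])(*fk(q,PP,S))
    o=least_squares(f,np.clip(q0,lo+1e-3,hi-1e-3),bounds=(lo,hi));a,A,W=fk(o.x,PP,S)
    return o.x,np.linalg.norm(a-P),(R.from_quat(Q).inv()*A).magnitude(),W
def dirv(Q): return R.from_quat(Q).apply([0,0,1])
def seq(q,a0,g0,Q0,g1,Q1,n=8):
    """interpolate grasp point g and orientation"""
    from scipy.spatial.transform import Slerp
    sl=Slerp([0,1],R.from_quat([Q0,Q1]));e=0;dq=0
    for t in np.linspace(0,1,n+1)[1:]:
        Q=sl(t).as_quat();g=np.array(g0)*(1-t)+np.array(g1)*t
        q2,ep,er,W=ik(g+.019*dirv(Q),Q,q);e=max(e,ep+er*.1);dq=max(dq,abs(q2-q).max());q=q2
    return q,e,dq,W
E
cat > p1.py <<'E'
from plan import *
q0=r.get_state()['q'];cup=np.array([.484,.236,.052])
Qd=rot(90);gd=np.array([.5,.236,.28])
for az in (-130,-110,-90,-70,-50,-20,0):
  for el in (-30,-45):
    for rl in (0,180):
      Q=rot(az,el,rl);g=cup.copy()
      up=g+[0,0,.2]
      qa,e1,d1,W=seq(q0,0,gd,Qd,up-.1*dirv(Q)*np.r_[1,1,0],Q)
      qb,e2,d2,W2=seq(qa,0,up-.1*dirv(Q)*np.r_[1,1,0],Q,g,Q)
      qc,e3,d3,W3=seq(qb,0,g,Q,up,Q)
      pour=np.array([.551,-.03,.22])
      for sg in (1,-1):
        Q1=rot(az,el,rl+sg*90);Q2=rot(az,el,rl+sg*180)
        qe,e5,d5,_=seq(qc,0,up,Q,pour,Q1);qf,e6,d6,W6=seq(qe,0,pour,Q1,pour,Q2)
        if max(e1,e2,e3,e5,e6)<.05: print(az,el,rl,sg,'err',np.round([e1,e2,e3,e5,e6],3),'Wz',W2[2].round(2),W6[2].round(2),'qg',qb.round(2),'qp',qf.round(2))
E
python3 p1.py
```

```text
-130 -30 0 -1 err [0.028 0.016 0.    0.    0.   ] Wz 0.2 0.36 qg [-0.84  1.37  0.45  1.09 -0.05  1.71 -1.17] qp [-0.12  1.07 -0.4   1.31  0.75  1.87  1.73]
-130 -30 180 1 err [0.028 0.016 0.    0.    0.   ] Wz 0.2 0.36 qg [-0.84  1.37  0.45  1.09 -0.05  1.71  1.97] qp [-0.77  1.45  1.46  1.31 -0.38  1.61 -0.19]
-130 -45 0 -1 err [0. 0. 0. 0. 0.] Wz 0.26 0.42 qg [-0.58  1.19 -0.13  1.31  0.31  1.44 -1.55] qp [ 0.15  1.09 -0.94  1.42  0.92  1.89  1.48]
-130 -45 180 1 err [0. 0. 0. 0. 0.] Wz 0.26 0.42 qg [-0.34  1.29 -0.71  1.31  0.7   1.64  1.23] qp [-0.36  0.92  0.21  1.42  0.35  1.42 -1.05]
-110 -30 0 -1 err [0. 0. 0. 0. 0.] Wz 0.2 0.36 qg [-0.75  1.29 -0.03  1.24  0.47  1.6  -1.37] qp [-0.05  1.08 -0.71  1.54  1.06  1.89  1.67]
-110 -30 180 1 err [0. 0. 0. 0. 0.] Wz 0.2 0.36 qg [-0.84  1.29  0.17  1.24  0.34  1.55  1.9 ] qp [-0.9   1.31  1.25  1.54 -0.17  1.19 -0.21]
-110 -45 0 -1 err [0. 0. 0. 0. 0.] Wz 0.26 0.42 qg [-0.67  1.16 -0.14  1.42  0.51  1.34 -1.44] qp [ 0.08  1.   -0.83  1.6   1.04  1.72  1.68]
-110 -45 180 1 err [0. 0. 0. 0. 0.] Wz 0.26 0.42 qg [-0.35  1.33 -0.87  1.42 
[... 1714 characters left out ...]
.44 qg [-1.48  1.39  1.09  1.98 -0.9   0.38 -2.54] qp [-0.96  0.92  1.05  2.14 -0.95  0.09  1.32]
-20 -30 0 -1 err [0.    0.    0.    0.021 0.021] Wz 0.2 0.38 qg [-0.91  1.22 -0.13  2.29  2.02  1.3  -1.96] qp [-0.71  0.94  0.81  2.51  3.15  0.99  0.75]
-20 -45 0 -1 err [0. 0. 0. 0. 0.] Wz 0.26 0.42 qg [-0.73  1.08 -0.25  2.28  2.06  1.08 -1.75] qp [-0.51  0.71  0.53  2.43  3.14  0.65  1.01]
0 -30 0 -1 err [0.041 0.042 0.014 0.047 0.037] Wz 0.2 0.39 qg [-0.77  1.31 -0.15  2.5   2.43  1.65 -1.98] qp [-0.42  0.9   0.82  2.51  3.68  1.3   0.9 ]
0 -45 0 -1 err [0.005 0.008 0.    0.001 0.   ] Wz 0.26 0.42 qg [-0.57  1.14 -0.35  2.45  2.44  1.31 -1.66] qp [-0.3   0.71  0.53  2.47  3.63  0.86  1.05]
```

```bash

cat > p2.py <<'E'
from plan import *
import sys
q0=np.array(r.get_state()['q']);cup=np.array([.484,.236,.052])
Qd=rot(90);gd=np.array([.5,.236,.28])
def tip(sy,th,Q0,yaw=0):  # rotation tipping cup mouth toward sy*y by th
    return (R.from_rotvec([-sy*np.radians(th),0,0])*R.from_quat(Q0)).as_quat()
def gp(sy,th,y0,zl=.155):
    return np.array([.551,y0,zl])-R.from_rotvec([-sy*np.radians(th),0,0]).apply([0,sy*.03,.03])
def clear(g,Q):
    pts=[[x,y,z] for x in(-.0375,.0375) for y in (-.0935,.0935) for z in (-.045,-.15)]+[[x,y,.019] for x in(-.009,.009) for y in (-.045,.045)]
    return (np.array(g)+R.from_quat(Q).apply(pts))[:,2].min()
if __name__=='__main__':
  for az in range(-150,61,15):
   for el in (-25,-35,-50):
    for rl in (0,180):
      Q=rot(az,el,rl);up=cup+[0,0,.15];h=.1*dirv(Q)*np.r_[1,1,0]
      qa,e1,_,_=seq(q0,0,gd,Qd,up-h,Q);qb,e2,_,W2=seq(qa,0,up-h,Q,cup,Q);qc,e3,_,_=seq(qb,0,cup,Q,up,Q)
      if max(e1,e2,e3)>.02: continue
      for sy in (1,-1):
        y0=-.0135-sy*.035
        q,e,_,W=seq(qc,0,up,Q,gp(sy,0,y0,.2),Q);E=[e];C=[];Wz=[W[2]]
        a=0
        for th in (30,60,90,110,125):
            Qa,Qb=tip(sy,a,Q),tip(sy,th,Q)
            q,e,_,W=seq(q,0,gp(sy,a,y0),Qa,gp(sy,th,y0),Qb,4);E.append(e);C.append(clear(gp(sy,th,y0),Qb));Wz.append(W[2]);a=th
            if e>.03: break
        else: print(az,el,rl,sy,'E',np.round(max(E),3),'clr',np.round(C,3),'Wz',W2[2].round(2),np.round(min(Wz),2),'qg',qb.round(2),'qp',q.round(2))
E
python3 p2.py
```

```text
-150 -35 0 -1 E 0.0 clr [0.106 0.119 0.112 0.105 0.104] Wz 0.22 0.2 qg [-0.58  1.3   0.07  1.1  -0.01  1.7  -1.57] qp [ 0.4   1.41 -0.67  1.08 -0.36  1.95 -0.14]
-150 -35 180 -1 E 0.0 clr [0.106 0.119 0.112 0.105 0.104] Wz 0.22 0.2 qg [-0.58  1.3   0.07  1.1  -0.01  1.7   1.57] qp [ 0.53  1.6  -1.23  1.08 -0.03  1.88  2.61]
-150 -50 0 1 E 0.0 clr [0.098 0.076 0.041 0.028 0.023] Wz 0.27 -0.01 qg [-0.49  1.16 -0.12  1.33  0.12  1.35 -1.7 ] qp [-0.59  1.9   1.25  1.08  0.53  2.04 -1.89]
-150 -50 0 -1 E 0.0 clr [0.106 0.12  0.104 0.097 0.078] Wz 0.27 0.15 qg [-0.49  1.16 -0.12  1.33  0.12  1.35 -1.7 ] qp [ 0.55  1.54 -0.91  1.19 -0.38  1.79 -0.31]
-150 -50 180 1 E 0.0 clr [0.098 0.076 0.041 0.028 0.023] Wz 0.27 -0.01 qg [-0.17  1.34 -0.93  1.33  0.71  1.6   0.9 ] qp [-0.59  1.9   1.25  1.08  0.53  2.04  1.26]
-150 -50 180 -1 E 0.0 clr [0.106 0.12  0.104 0.097 0.078] Wz 0.27 0.15 qg [-0.17  1.34 -0.93  1.33  0.71  1.6   0.9 ] qp [ 0.65  1.76 -1.42  1.19 -0.03  1.71  2.45]
-135 -35 0 -1 E 0.0 clr [0.109 0.123 0.13  0.122 0.119] Wz 0.22 0.24 qg [-0.76  1.31  0.31  1.14 -0.02  1.64 -1.3 ] qp
[... 9298 characters left out ...]
.   -1.69] qp [ 1.11  2.03 -1.42  2.24  4.01  0.23 -2.61]
0 -50 0 1 E 0.0 clr [0.104 0.09  0.092 0.058 0.04 ] Wz 0.27 0.07 qg [-0.53  1.09 -0.37  2.41  2.42  1.15 -1.59] qp [-0.74  1.57  0.46  2.18  1.67  1.64 -0.32]
45 -50 0 1 E 0.005 clr [0.109 0.122 0.119 0.111 0.102] Wz 0.27 0.18 qg [ 0.03  1.19 -0.69  2.45  2.95  0.98 -0.71] qp [-1.14  1.62  1.13  2.11  1.32  0.41  0.85]
60 -50 0 1 E 0.0 clr [0.113 0.128 0.138 0.13  0.125] Wz 0.27 0.2 qg [ 0.18  1.21 -0.78  2.36  2.97  0.68 -0.39] qp [-0.25  1.22 -0.45  2.01  1.54  1.98  1.01]
60 -50 180 1 E 0.004 clr [0.113 0.128 0.138 0.13  0.125] Wz 0.27 0.2 qg [ 0.41  1.61 -1.42  2.33  2.25  1.02 -2.61] qp [-0.23  1.23 -0.49  2.01  1.55  2.01 -2.13]
```

```bash

python3 -m pendant '[1,0.3,-0.15,0,0,0,0, 1,0.6,-0.3,0,0,0,0, 1,0.9,-0.45,0,0,0,0, 1,0.9,-0.45,0,0,0,0, 1,0.9,-0.45,0,0,0,0]'
python3 - <<'E'
from h import *
w=snap('wrist','w4.png');t=snap('top','t4.png');print(r.get_state()['q'])
print(proj(w,[.484,.239,.083]),proj(w,[.479,.229,.008]),w['cam_to_world'][:3,3])
print('dish top corners',[np.round(proj(t,[.551+a*.029,-.0135+b*.075,.134])).tolist() for a,b in((1,1),(1,-1),(-1,-1),(-1,1))])
cv2.imwrite('pics/j4.png',cv2.resize(np.hstack([w['img'],t['img']])[:,:,::-1],(800,300)))
E
```

```text
clock: 11.4
tool_pos: [0.4821, 0.1212, 0.2506]
eef_rot: [0.706, 0.709, -0.001, -0.0]
contact_force: [0.8, -0.2, -1.0]
opening: 1.0
finger_force: 0.0
[-0.0165786   0.53986829 -0.49464376  1.91580012  0.35735515  0.77524591
 -0.71232002]
[264.07213038  58.75977241] [259.70820655  77.05163963] [0.48302736 0.19428924 0.39711922]
dish top corners [[216.0, 186.0], [300.0, 187.0], [300.0, 218.0], [216.0, 219.0]]
```

View pics/j4.png

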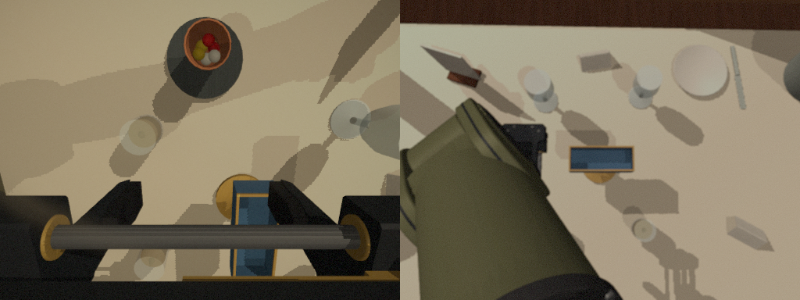

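The wrist half shows the cup rim centred near full-frame pixel (265,56) with all six candies, on a tray near (261,77). The top half shows the dish rim spanning columns 216–301 and rows 187–219, exactly where the pedestal centre predicts.

```bash

python3 - <<'E'
from h import *
from meas import blobs
w=snap('wrist')
for c in blobs(w,(0,110,40),(14,255,255),800):
    b=cv2.boundingRect(c)
    if b[1]<100: 
        (x,y),rad=cv2.minEnclosingCircle(c);print(b,(x,y),rad,cv2.fitEllipse(cv2.convexHull(c)));print('rim c',onz(w,x,y,.083),'L',onz(w,b[0],y,.083),onz(w,b[0]+b[2],y,.083),'top',onz(w,x,b[1],.083))
for c in blobs(w,(0,0,10),(179,120,75),2000):
    b=cv2.boundingRect(c)
    if b[1]<100: 
        print('tray',b,cv2.fitEllipse(cv2.convexHull(c)),onz(w,b[0],77,.008),onz(w,b[0]+b[2],77,.008),onz(w,262,b[1]+b[3],.008))
E
```

```text
(233, 20, 61, 68) (262.74658203125, 53.45890426635742) 33.61680603027344 ((263.11419677734375, 53.346900939941406), (61.206974029541016, 67.22420501708984), 0.14335209131240845)
rim c [0.48477367 0.24119063 0.083     ] L [0.45585168 0.24121168 0.083     ] [0.51515635 0.24116852 0.083     ] top [0.48478052 0.27005214 0.083     ]
tray (212, 21, 97, 104) ((259.8987121582031, 71.69920349121094), (96.6814956665039, 104.36267852783203), 1.1366835832595825) [0.42238453 0.22653135 0.008     ] [0.54168745 0.22645072 0.008     ] [0.48383257 0.16891669 0.008     ]
```

```bash

python3 - <<'E'
from h import *
s=r.snapshot('side')
for p in ((183,122),(151,106),(216,106)): print(p,'z0',onz(s,*p,0).round(3),'z.04',onz(s,*p,.04).round(3))
import plan
from plan import *
q=np.array(r.get_state()['q'])
Q=rot(-90,-30)
print('turn/shift to high pre:');go([.485,.34,.22],Q)
qa,e,_,W=seq(q,0,np.array([.482,.121,.231]),rot(90),np.array([.485,.34,.22])-.019*dirv(Q),Q);print(e,W,qa.round(2))
E
```

```text
(183, 122) z0 [0.44  0.515 0.   ] z.04 [0.435 0.432 0.04 ]
(151, 106) z0 [0.347 0.666 0.   ] z.04 [0.348 0.574 0.04 ]
(216, 106) z0 [0.56  0.608 0.   ] z.04 [0.548 0.519 0.04 ]
turn/shift to high pre:
shift [1.477 0.004 0.205] turn [-0.001 -0.666 -0.001]
6.9736207759843845e-06 [0.48499344 0.60681617 0.37405269] [-0.93  1.1  -0.1   1.12  0.64  1.85 -1.15]
```

```bash

python3 -m pendant '[1,0.15,0.01,0,0,-0.08,0, 1,0.3,0.02,0,0,-0.17,0, 1,0.45,0.02,0,0,-0.26,0, 1,0.6,0.02,0,0,-0.35,0, 1,0.75,0.02,0,0,-0.44,0, 1,0.9,0.02,0,0,-0.53,0, 1,1,0.02,0,0,-0.61,0, 1,1,0.02,0,0,-0.667,0, 1,1,0.02,0,0,-0.667,0, 1,1,0.02,0,0,-0.667,0]'
python3 - <<'E'
from h import *
print(r.get_state()['q'].round(2));go([.485,.295,.085],rot(-90,-30))
E
```

```text
clock: 12.6
tool_pos: [0.487, 0.2692, 0.2513]
eef_rot: [0.613, 0.612, -0.354, 0.354]
contact_force: [-0.5, -0.2, 1.1]
opening: 0.997
finger_force: 0.0
[-0.85  1.01 -0.13  1.29  0.63  1.8  -1.16]
shift [ 1.047 -0.014  0.405] turn [-0.001  0.    -0.001]
```

```bash

python3 -m pendant '[1,0.1,-0.014,0.15,0,0,0, 1,0.3,-0.014,0.25,0,0,0, 1,0.5,-0.014,0.35,0,0,0, 1,0.75,-0.014,0.4,0,0,0, 1,1,-0.014,0.4,0,0,0, 1,1,-0.014,0.4,0,0,0, 1,1,-0.014,0.4,0,0,0]'
python3 - <<'E'
from h import *
print(r.get_state()['q'].round(2));go([.485,.2235,.0425],rot(-90,-30))
w=snap('wrist','w5.png');t=snap('top','t5.png');s=snap('side','s5.png')
print(proj(w,[.485,.24,.083]))
cv2.imwrite('pics/j5.png',cv2.resize(np.hstack([w['img'],s['img']])[:,:,::-1],(800,300)))
E
```

```text
clock: 13.3
tool_pos: [0.4853, 0.2921, 0.0935]
eef_rot: [0.613, 0.612, -0.353, 0.354]
contact_force: [-0.1, -0.3, 0.3]
opening: 1.002
finger_force: 0.0
[-0.87  1.25 -0.14  1.21  0.63  1.67 -1.26]
shift [ 0.066 -0.002  0.566] turn [-0.     0.    -0.001]
[260.5220549  235.99259251]
```

View pics/j5.png

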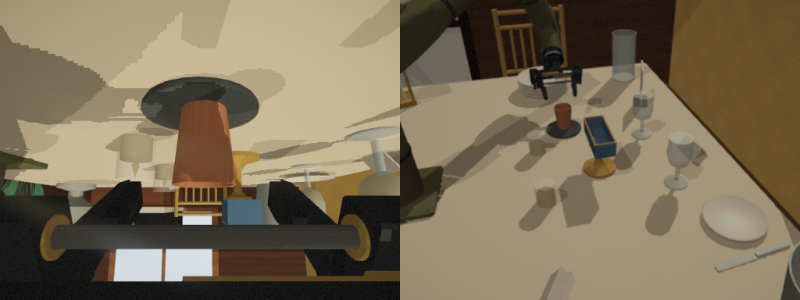

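The wrist picture (upside down) shows the cup at column 205, centred between the two fingers at 140 and 270. The side view shows the arm clear and the dish level on the pedestal.

```bash

python3 -m pendant '[1,0.06,0,0.1,0,0,0, 1,0.066,0,0.25,0,0,0, 1,0.066,0,0.4,0,0,0, 1,0.066,0,0.5,0,0,0, 1,0.066,0,0.566,0,0,0, 1,0.066,0,0.566,0,0,0, 1,0.066,0,0.566,0,0,0]'
python3 -m pendant '[0.8,0,0,0,0,0,0, 0.7,0,0,0,0,0,0, 0.6,0,0,0,0,0,0, 0.4,0,0,0,0,0,0, 0.3,0,0,0,0,0,0, 0.3,0,0,0,0,0,0, 0.3,0,0,0,0,0,0]' 20
python3 - <<'E'
from h import *
go([.485,.2235,.0425],rot(-90,-30))
E
```

```text
clock: 14.15
tool_pos: [0.4843, 0.2251, 0.041]
eef_rot: [0.612, 0.613, -0.353, 0.354]
contact_force: [-0.1, 0.5, -0.1]
opening: 0.997
finger_force: 0.0
clock: 14.85
tool_pos: [0.4841, 0.2248, 0.0409]
eef_rot: [0.612, 0.612, -0.354, 0.354]
contact_force: [-1.4, 1.1, 1.2]
opening: 0.591
finger_force: 19.8
shift [-0.014  0.006  0.003] turn [0. 0. 0.]
```

```bash

python3 -m pendant '[0.3,-0.1,0,-0.06,0,0,0, 0.3,-0.25,0,-0.15,0,0,0, 0.3,-0.45,0,-0.26,0,0,0, 0.3,-0.65,0,-0.38,0,0,0, 0.3,-0.87,0,-0.5,0,0,0, 0.3,-0.87,0,-0.5,0,0,0, 0.3,-0.87,0,-0.5,0,0,0]'
cat > tipc.py <<'E'
from h import *
def tcp(th,zl,y0=.0215,x0=.551):
    Q=(R.from_rotvec([np.radians(th),0,0])*R.from_quat(rot(-90,-30))).as_quat()
    g=np.array([x0,y0,zl])-R.from_rotvec([np.radians(th),0,0]).apply([0,-.03,.0325])
    return g+.019*R.from_quat(Q).apply([0,0,1]),Q
E
python3 - <<'E'
from tipc import *
print(r.get_state()['q'].round(2));go(*tcp(0,.248))
E
```

```text
clock: 15.55
tool_pos: [0.4844, 0.2248, 0.1923]
eef_rot: [0.613, 0.613, -0.352, 0.353]
contact_force: [-0.2, -0.2, -2.5]
opening: 0.589
finger_force: 19.9
[-0.81  1.05 -0.13  1.43  0.65  1.64 -1.24]
shift [-0.713  0.444  1.049] turn [ 0.001 -0.001 -0.001]
```

```bash

python3 -m pendant '[0.3,-0.07,0.03,0.06,0,0,0, 0.3,-0.2,0.1,0.18,0,0,0, 0.3,-0.35,0.18,0.32,0,0,0, 0.3,-0.48,0.26,0.48,0,0,0, 0.3,-0.58,0.33,0.64,0,0,0, 0.3,-0.66,0.39,0.8,0,0,0, 0.3,-0.7,0.43,0.92,0,0,0, 0.3,-0.71,0.444,1,0,0,0, 0.3,-0.71,0.444,1,0,0,0, 0.3,-0.71,0.444,1,0,0,0]'
python3 - <<'E'
from tipc import *
print(r.get_state()['q'].round(2))
for th,zl in ((0,.248),(15,.24),(30,.23),(45,.215),(60,.195),(70,.18)): go(*tcp(th,zl))
E
```

```text
clock: 16.55
tool_pos: [0.5505, 0.0426, 0.2079]
eef_rot: [0.612, 0.613, -0.354, 0.353]
contact_force: [-0.3, 1.1, -2.0]
opening: 0.589
finger_force: 19.9
[-0.57  0.96 -0.07  1.65  0.84  1.43 -1.16]
shift [-0.014  0.003  0.05 ] turn [ 0.001 -0.     0.001]
shift [ 0.038  0.003 -0.   ] turn [0.    0.166 0.001]
shift [ 0.082  0.003 -0.042] turn [0.    0.333 0.001]
shift [ 0.136  0.003 -0.062] turn [-0.     0.5    0.002]
shift [ 0.201  0.004 -0.053] turn [-0.     0.666  0.002]
shift [ 0.247  0.004 -0.034] turn [-0.     0.777  0.002]
```

```bash

python3 -m pendant '[0.3,0.02,0.003,0,0,0.08,0, 0.3,0.04,0.003,0,0,0.166,0, 0.3,0.06,0.003,-0.02,0,0.25,0, 0.3,0.082,0.003,-0.042,0,0.333,0, 0.3,0.11,0.003,-0.055,0,0.417,0, 0.3,0.136,0.003,-0.062,0,0.5,0, 0.3,0.17,0.003,-0.06,0,0.583,0, 0.3,0.2,0.004,-0.053,0,0.666,0, 0.3,0.225,0.004,-0.044,0,0.72,0, 0.3,0.247,0.004,-0.034,0,0.777,0, 0.3,0.247,0.004,-0.034,0,0.777,0, 0.3,0.247,0.004,-0.034,0,0.777,0]'
python3 - <<'E'
from tipc import *
print(r.get_state()['q'].round(2))
for th,zl in ((70,.18),(80,.172),(90,.165),(100,.16),(110,.157),(120,.157),(128,.158)): go(*tcp(th,zl))
s=snap('side','s6.png');cv2.imwrite('pics/j6.png',cv2.resize(s['img'][100:260,150:390,::-1],(780,520)))
E
```

```text
clock: 17.75
tool_pos: [0.5513, 0.0649, 0.1792]
eef_rot: [0.704, 0.705, 0.06, -0.061]
contact_force: [0.0, 0.6, -1.0]
opening: 0.591
finger_force: 19.9
[ 0.27  0.75 -0.64  1.84  0.41  0.66 -0.54]
shift [ 0.003 -0.002  0.006] turn [-0.001  0.002  0.001]
shift [ 0.001 -0.002  0.008] turn [-0.001  0.113  0.001]
shift [-0.01  -0.002  0.002] turn [-0.001  0.224  0.001]
shift [-0.027 -0.002 -0.015] turn [-0.001  0.335  0.001]
shift [-0.051 -0.002 -0.042] turn [-0.001  0.446  0.001]
shift [-0.079 -0.002 -0.085] turn [-0.001  0.557  0.   ]
shift [-0.105 -0.002 -0.122] turn [-0.001  0.646  0.   ]
```

View pics/j6.png

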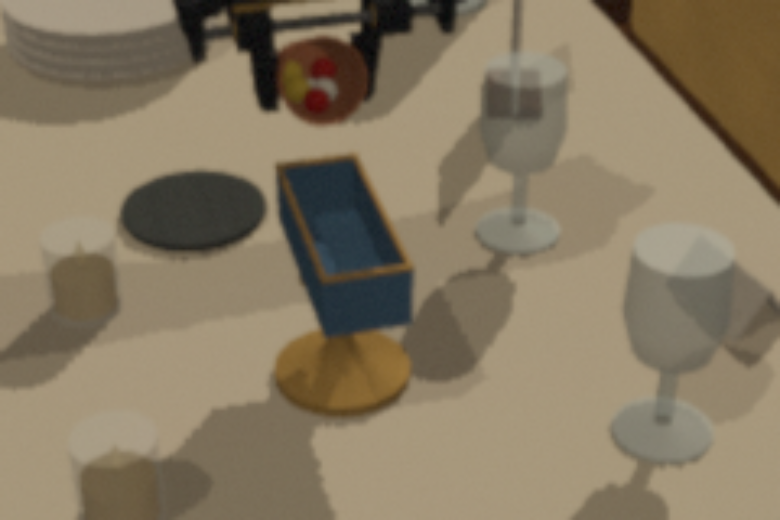

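The side crop shows the candies held in the tipped cup, with its low lip at crop (322,125), full frame (249,138). The dish's far end is at crop (317,160).

```bash

python3 - <<'E'
from tipc import *
s=r.snapshot('side')
print(proj(s,[.551,.0215,.18]),proj(s,[.551,.0615,.18]),'dish ends',proj(s,[.551,.0615,.134]),proj(s,[.551,-.0885,.134]))
print('tcp',proj(s,r.get_state()['tool_pos']))
for y in (.0215,.04,.06,.08): 
  for z in (.17,.18,.2): print(y,z,proj(s,[.551,y,z]).round(1))
E
```

```text
[249.98910448 138.5819404 ] [246.0648231  130.33067381] dish ends [246.65740994 148.48985159] [262.44498724 183.85515575]
tcp [245.78871598 129.37327589]
0.0215 0.17 [250.1 142.7]
0.0215 0.18 [250.  138.6]
0.0215 0.2 [249.8 130.2]
0.04 0.17 [248.3 138.8]
0.04 0.18 [248.1 134.7]
0.04 0.2 [247.9 126.4]
0.06 0.17 [246.3 134.7]
0.06 0.18 [246.2 130.6]
0.06 0.2 [245.9 122.5]
0.08 0.17 [244.5 130.7]
0.08 0.18 [244.3 126.7]
0.08 0.2 [244.1 118.6]
```

```bash

python3 -m pendant '[0.3,0.002,-0.002,0.008,0,0.04,0, 0.3,0.001,-0.002,0.008,0,0.08,0, 0.3,0.001,-0.002,0.008,0,0.113,0, 0.3,-0.003,-0.002,0.006,0,0.15,0, 0.3,-0.006,-0.002,0.004,0,0.187,0, 0.3,-0.01,-0.002,0.002,0,0.224,0, 0.3,-0.015,-0.002,-0.004,0,0.26,0, 0.3,-0.021,-0.002,-0.01,0,0.297,0, 0.3,-0.027,-0.002,-0.015,0,0.335,0, 0.3,-0.027,-0.002,-0.015,0,0.335,0, 0.3,-0.027,-0.002,-0.015,0,0.335,0]'
python3 - <<'E'
from tipc import *
print(r.get_state()['q'].round(2))
for th,zl in ((100,.16),(110,.157),(120,.157),(128,.158)): go(*tcp(th,zl))
s=snap('side','s7.png');t=snap('top','t7.png')
cv2.imwrite('pics/j7.png',np.hstack([cv2.resize(s['img'][100:260,190:330,::-1],(394,450)),cv2.resize(t['img'][140:260,180:340,::-1],(400,450))]))
E
```

```text
clock: 18.95
tool_pos: [0.5513, 0.0613, 0.1808]
eef_rot: [0.664, 0.665, 0.241, -0.242]
contact_force: [-0.2, -0.4, -1.0]
opening: 0.59
finger_force: 19.9
[ 0.73  1.02 -1.04  1.81  0.21  0.65 -0.17]
shift [-0.005 -0.002 -0.002] turn [-0.001  0.     0.001]
shift [-0.011 -0.002 -0.038] turn [-0.001  0.111  0.001]
shift [-0.014 -0.002 -0.089] turn [-0.001  0.222  0.001]
shift [-0.018 -0.002 -0.135] turn [-0.001  0.311  0.001]
```

View pics/j7.png

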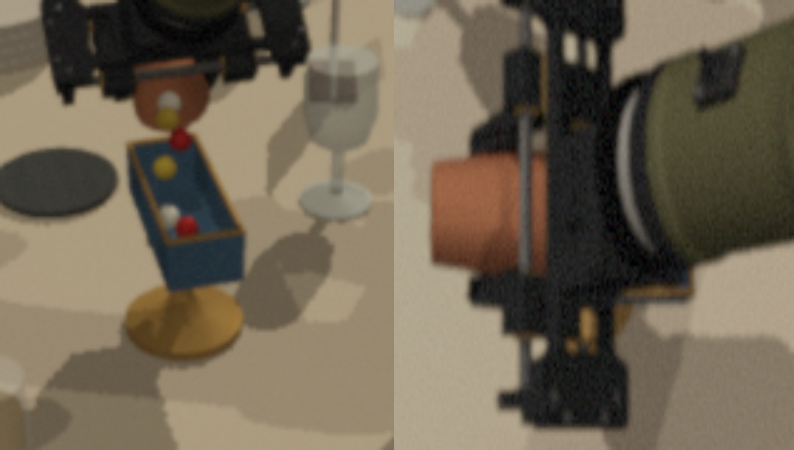

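The side crop shows three candies in the dish (yellow, white, red), one falling from the lip and two leaving the cup. The dish is steady, so I keep tipping.

```bash

python3 -m pendant '[0.3,-0.005,-0.002,-0.002,0,0,0, 0.3,-0.005,-0.002,-0.012,0,0.03,0, 0.3,-0.008,-0.002,-0.024,0,0.07,0, 0.3,-0.011,-0.002,-0.038,0,0.111,0, 0.3,-0.012,-0.002,-0.055,0,0.148,0, 0.3,-0.013,-0.002,-0.072,0,0.185,0, 0.3,-0.014,-0.002,-0.089,0,0.222,0, 0.3,-0.016,-0.002,-0.11,0,0.265,0, 0.3,-0.018,-0.002,-0.135,0,0.311,0, 0.3,-0.018,-0.002,-0.135,0,0.311,0, 0.3,-0.018,-0.002,-0.135,0,0.311,0, 0.3,-0.018,-0.002,-0.135,0,0.311,0]'
python3 - <<'E'
from tipc import *
print(r.get_state()['q'].round(2))
for th,zl in ((128,.17),(110,.18),(90,.19),(70,.2)): go(*tcp(th,zl))
s=snap('side','s8.png')
cv2.imwrite('pics/j8.png',cv2.resize(s['img'][100:260,190:330,::-1],(525,600)))
E
```

```text
clock: 20.25
tool_pos: [0.5509, 0.0457, 0.1955]
eef_rot: [0.585, 0.587, 0.395, -0.395]
contact_force: [-0.7, -0.2, -1.1]
opening: 0.594
finger_force: 19.8
[ 0.95  1.39 -1.28  1.71  0.09  0.81  0.08]
shift [ 0.07   0.001 -0.024] turn [-0.001  0.001  0.002]
shift [0.099 0.001 0.037] turn [-0.001 -0.199  0.002]
shift [0.095 0.001 0.09 ] turn [-0.    -0.421  0.002]
shift [0.068 0.001 0.116] turn [-0.    -0.644  0.002]
```

View pics/j8.png

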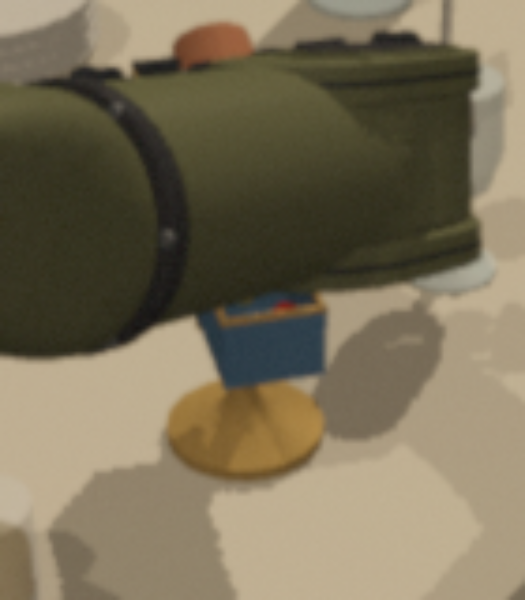

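That was the eleventh picture viewed, one over the limit of 10. I won't view any more and will check the rest numerically. The dish is still level. Next I untip the cup while rising.

```bash

python3 -m pendant '[0.3,0.04,0,-0.012,0,0,0, 0.3,0.07,0,-0.024,0,0,0, 0.3,0.08,0,-0.005,0,-0.07,0, 0.3,0.09,0,0.015,0,-0.13,0, 0.3,0.099,0,0.037,0,-0.199,0, 0.3,0.098,0,0.055,0,-0.27,0, 0.3,0.097,0,0.073,0,-0.345,0, 0.3,0.095,0,0.09,0,-0.421,0, 0.3,0.086,0,0.1,0,-0.5,0, 0.3,0.077,0,0.108,0,-0.57,0, 0.3,0.068,0,0.116,0,-0.644,0, 0.3,0.068,0,0.116,0,-0.644,0]'
python3 - <<'E'
from tipc import *
print(r.get_state()['q'].round(2))
for th,zl in ((60,.21),(45,.23),(30,.24),(15,.25),(0,.255)): go(*tcp(th,zl))
s=snap('side','s9.png');t=snap('top','t9.png')
from meas import blobs
for n,v,B in (('side',s,(235,140,290,200)),('top',t,(205,178,312,228))):
    h=cv2.cvtColor(v['img'],cv2.COLOR_RGB2HSV)
    sub=h[B[1]:B[3],B[0]:B[2]]
    for nm,lo,hi in (('red',(0,170,70),(6,255,255)),('red2',(172,150,70),(179,255,255)),('yel',(20,130,90),(32,255,255)),('white',(0,0,95),(179,60,255))):
        m=cv2.inRange(sub,np.array(lo),np.array(hi));k,_,stt,ce=cv2.connectedComponentsWithStats(m)
        print(n,nm,[(int(a[4]),(ce[i+1]+B[:2]).round().tolist()) for i,a in enumerate(stt[1:]) if a[4]>5])
E
```

```text
clock: 21.5
tool_pos: [0.5505, 0.0724, 0.2004]
eef_rot: [0.7, 0.709, 0.064, -0.062]
contact_force: [-0.9, 0.5, -0.5]
opening: 0.589
finger_force: 19.9
[ 0.28  0.72 -0.67  1.83  0.4   0.7  -0.54]
shift [-0.05   0.003 -0.011] turn [ 0.002 -0.113  0.008]
shift [-0.065  0.003 -0.076] turn [ 0.003 -0.28   0.008]
shift [-0.107  0.002 -0.087] turn [ 0.004 -0.447  0.007]
shift [-0.162  0.002 -0.114] turn [ 0.005 -0.613  0.007]
shift [-0.23   0.001 -0.127] turn [ 0.006 -0.78   0.006]
side red []
side red2 []
side yel [(81, [258.0, 174.0])]
side white [(7, [235.0, 160.0]), (18, [249.0, 177.0]), (8, [277.0, 188.0]), (6, [277.0, 196.0])]
top red []
top red2 []
top yel []
top white []
```

```bash

python3 -m pendant '[0.3,-0.03,0,-0.01,0,-0.06,0, 0.3,-0.05,0.003,-0.02,0,-0.13,0, 0.3,-0.058,0.003,-0.05,0,-0.2,0, 0.3,-0.065,0.003,-0.076,0,-0.28,0, 0.3,-0.085,0.003,-0.082,0.003,-0.36,0.008, 0.3,-0.107,0.002,-0.087,0.004,-0.447,0.008, 0.3,-0.135,0.002,-0.1,0.004,-0.53,0.008, 0.3,-0.162,0.002,-0.114,0.005,-0.613,0.007, 0.3,-0.195,0.002,-0.12,0.005,-0.7,0.007, 0.3,-0.23,0.001,-0.127,0.006,-0.78,0.006, 0.3,-0.23,0.001,-0.127,0.006,-0.78,0.006]'
python3 - <<'E'
from tipc import *
print(r.get_state()['q'].round(2));Q=rot(-90,-30)
print('over tray');go(np.array([.483,.2335,.05+.13])+.0*np.ones(3)-[0,.0165-.0,.0],Q)
s=snap('side','s10.png');t=snap('top','t10.png')
# row profile along dish interior centre line in side & top
for n,v in (('side',s),('top',t)):
    h=cv2.cvtColor(v['img'],cv2.COLOR_RGB2HSV)
    quad=np.array([proj(v,[.551+a*.026,-.0135+b*.072,.13]) for a,b in((1,1),(1,-1),(-1,-1),(-1,1))]).astype(int)
    m=np.zeros(h.shape[:2],np.uint8);cv2.fillPoly(m,[quad],255);print(n,quad.tolist())
    ys,xs=np.where((m>0)&~((h[:,:,0]>90)&(h[:,:,0]<130)&(h[:,:,1]>50)))
    blue=np.zeros_like(m);blue[ys,xs]=255
    k,_,stt,ce=cv2.connectedComponentsWithStats(blue)
    for i in range(1,k):
        if stt[i][4]>4: print(stt[i].tolist(),ce[i].round(1),np.median(h[_==i],0))
E
```

```text
clock: 22.7
tool_pos: [0.5493, 0.0271, 0.205]
eef_rot: [0.613, 0.611, -0.361, 0.348]
contact_force: [-0.4, 0.3, -1.7]
opening: 0.595
finger_force: 19.9
[-0.54  0.97 -0.08  1.66  0.85  1.43 -1.16]
over tray
shift [ 0.778 -0.455 -1.007] turn [-0.011  0.002  0.004]
side [[258, 149], [274, 182], [249, 186], [235, 152]]
[235, 149, 40, 38, 396] [254.9 173.3] [ 20.5 124.   91. ]
[247, 150, 7, 1, 7] [250. 150.] [30. 40. 52.]
top [[218, 188], [297, 188], [298, 217], [217, 217]]
[217, 188, 82, 30, 1527] [251.6 202.2] [ 14. 135.  91.]
```

```bash

python3 -m pendant '[0.3,0,-0.03,-0.1,0,0,0, 0.3,0.02,-0.08,-0.25,0,0,0, 0.3,0.1,-0.15,-0.4,0,0,0, 0.3,0.25,-0.24,-0.55,0,0,0, 0.3,0.4,-0.32,-0.7,0,0,0, 0.3,0.55,-0.39,-0.85,-0.01,0,0, 0.3,0.68,-0.43,-0.95,-0.011,0.002,0.004, 0.3,0.778,-0.455,-1,-0.011,0.002,0.004, 0.3,0.778,-0.455,-1,-0.011,0.002,0.004, 0.3,0.778,-0.455,-1,-0.011,0.002,0.004, 0.3,0.778,-0.455,-1,-0.011,0.002,0.004]'
python3 - <<'E'
from tipc import *
st=r.get_state();print(st['q'].round(2));Q=rot(-90,-30)
print('to tray');go([.482,.2155,.0445],Q)
s=snap('side','s11.png');t=snap('top','t11.png')
quad=np.array([proj(t,[.551+a*.026,-.0135+b*.072,.13]) for a,b in((1,1),(1,-1),(-1,-1),(-1,1))]).astype(int)
x0,y0=quad.min(0);x1,y1=quad.max(0)
for n,v in (('side',s),('top',t)):
    h=cv2.cvtColor(v['img'],cv2.COLOR_RGB2HSV).astype(int);quad=np.array([proj(v,[.551+a*.026,-.0135+b*.072,.13]) for a,b in((1,1),(1,-1),(-1,-1),(-1,1))]).astype(int)
    (x0,y0),(x1,y1)=quad.min(0),quad.max(0)
    print(n,x0,y0)
    for y in range(y0,y1+1,2):
        print(''.join('R' if (p[1]>120 and (p[0]<9 or p[0]>170)) else 'y' if (14<p[0]<36 and p[1]>90) else 'b' if (85<p[0]<135 and p[1]>50) else 'w' if p[1]<60 and p[2]>90 else '.' for p in h[y,x0:x1+1]))
E
```

```text
clock: 23.9
tool_pos: [0.4857, 0.2145, 0.185]
eef_rot: [0.615, 0.61, -0.351, 0.357]
contact_force: [-0.5, -0.2, -0.2]
opening: 0.588
finger_force: 19.9
[-0.8   1.05 -0.14  1.46  0.67  1.62 -1.26]
to tray
shift [ 0.814 -0.035  0.463] turn [ 0.002  0.    -0.007]
side 235 149
...yyyyyyyyyyyyyyyyy....yy..............
yyyy.......bbbbbbbbbbbbb.yy.............
yyy.bbbbbbbbbbbbbbbbbbbbb.yy............
.yyy.bbbbbbbbbbbbbbbbbbbbb.yy...........
w.yyy.bbbbbbbbbbbbbbbbbbbbb.yy..........
w..yy.bbbbbbbbbbbbbbbbbbbbbb.yy.........
wbbyyy.bbbbbbbbbbbbbbbbbbbbbb.yy........
w.b.yyy.bbbbbbbbbbbbbbbbbbbbbb.yy.......
w.bb.yyy.bbbbbbbbbbbbbbbbbbbbbb.yy......
..bbb.yyy.bbbbbbbbbbbbbbbbbbbbbb.yy.....
...bbb.yy.bbbbbbbbbbbbbbb..y..bb.yyy....
..w.bbb.yy.bbbbbbbbbbbb.yyyyyyy.b..yy...
....bbb.yyy..bbb.yyyyyyyyyyyyyyybbb.yy..
.....bbb.yy.wwwwyyyyyyyyyyyyyyy.bbbbyyy.
......bbb.yyyww.yyyyyyyy.yyyyy.bbbbb..yy
.....w.bbb.yyy.w.yyyyyy.bbbbbbbbbbbbbb.y
.......bbbb.yy...b....bbbbbb.RRRRR..yyyy
........bbb.yyy.........yyyy..yyyyyyyyy.
.........bbb.yyyyyyyyyyyyy......bbbbbbbb
top 217 188
yyyyyyyyyyyyyyyyyyyyyyyyyy....yyyyy
[... 509 characters left out ...]
bbbbbbbb........RRRRRRR.bbbbbbbbbb.y
y.bbbbbbbbbbbbbbbbbbbbbbbbbbbbbbb.yyyyyyyyy.bbbbbbbbbbbbbbbb.RRRRRRRRR.bbbbbbbbb.y
yybbbbbbbbbbbbbbbbbbbbbbbbbbbbbb.yyyyyyyyyy.bbbbbbbbbbbbbbbb.RRRRRRRRR.bbbbbbbb..y
y.bbbbbbbbbbbbbbbbbbbbbbbbbbbbbbb.yyyyyyyyy.bbbbbbbbbbbbbbbbb.RRRRRRR..bbbbbbbbb.y
y..bbbbbbbbbbbbbbbbbbbbbbbbbbbbbbb..yyyyy..bbbbbbbbbbbbbbbbbbbbb.....www..bbbbbb.y
yy.bbbbbbbbbbbbbbbbbbbbbbbbbbbbbbbb.wwwwwww..bbbbbbbbbbbbbbbbbbbbbwwwwwwwww.bbbb.y
y.bbbbbbbbbbbbbbbbbbbbbbbbbbbbbbbbbwwwwwwwww.bbbbbbbbbbbbbbbbbbbbwwwwwwwwww.bbbb.y
y.bbbbbbbbbbbbbbbbbbbbbbbbbbbbbbbb.wwwwwwwww..bbbbbbbbbbbbbbbbbbbwwwwwwwww..bbbb.y
yyy................................ww........y...wwwwwwwww.wwwww.w........y.y...yy
```

All six candies are in the dish: two yellow, two red and two white. Next the cup goes down onto its tray.

```bash

python3 -m pendant '[0.3,0.1,-0.01,0.06,0,0,0, 0.3,0.3,-0.035,0.18,0,0,-0.007, 0.3,0.5,-0.035,0.29,0,0,-0.007, 0.3,0.65,-0.035,0.37,0,0,-0.007, 0.3,0.74,-0.035,0.42,0,0,-0.007, 0.3,0.77,-0.035,0.437,0,0,-0.007, 0.3,0.77,-0.035,0.437,0,0,-0.007, 0.3,0.77,-0.035,0.437,0,0,-0.007]'
python3 -m pendant '[0.3,0.008,0,0.005,0,0,0, 0.3,0.017,0,0.01,0,0,0, 0.3,0.017,0,0.01,0,0,0, 0.3,0.017,0,0.01,0,0,0]'
python3 - <<'E'
from tipc import *
go([.482,.2155,.0409],rot(-90,-30))
w=snap('wrist');s=snap('side','s12.png')
E
```

```text
clock: 24.8
tool_pos: [0.4813, 0.2178, 0.052]
eef_rot: [0.611, 0.614, -0.352, 0.355]
contact_force: [1.1, -0.3, -1.3]
opening: 0.592
finger_force: 19.9
clock: 25.2
tool_pos: [0.481, 0.2176, 0.0484]
eef_rot: [0.611, 0.614, -0.352, 0.355]
contact_force: [-0.0, -0.1, -0.7]
opening: 0.591
finger_force: 19.9
shift [0.036 0.007 0.037] turn [ 0.004 -0.001  0.002]
```

Continue down in 1–2 mm steps until contact.

```bash

python3 -m pendant '[0.3,0.01,0,0.006,0,0,0, 0.3,0.02,0,0.011,0,0,0, 0.3,0.029,0,0.017,0,0,0, 0.3,0.029,0,0.017,0,0,0]'
python3 -m pendant '[0.3,0.006,0,0.003,0,0,0, 0.3,0.012,0,0.007,0,0,0, 0.3,0.012,0,0.007,0,0,0]'
```

```text
clock: 25.7
tool_pos: [0.4807, 0.2174, 0.0428]
eef_rot: [0.611, 0.614, -0.352, 0.354]
contact_force: [0.2, -0.2, -1.1]
opening: 0.586
finger_force: 19.9
clock: 26.0
tool_pos: [0.4809, 0.2174, 0.0409]
eef_rot: [0.611, 0.614, -0.352, 0.355]
contact_force: [-0.6, 0.4, -1.6]
opening: 0.593
finger_force: 19.9
```

```bash

python3 -m pendant '[0.3,0.003,0,0.002,0,0,0, 0.3,0.006,0,0.0035,0,0,0, 0.3,0.006,0,0.0035,0,0,0]'
python3 -m pendant '[0.3,0.003,0,0.002,0,0,0, 0.3,0.006,0,0.0035,0,0,0, 0.3,0.006,0,0.0035,0,0,0]'
```

```text
clock: 26.3
tool_pos: [0.4809, 0.2174, 0.0408]
eef_rot: [0.611, 0.614, -0.352, 0.355]
contact_force: [-0.8, 1.1, 6.2]
opening: 0.591
finger_force: 19.6
clock: 26.6
tool_pos: [0.4809, 0.2173, 0.0408]
eef_rot: [0.61, 0.614, -0.353, 0.356]
contact_force: [-1.3, 2.0, 8.9]
opening: 0.592
finger_force: 19.4
```

```bash

python3 -m pendant '[0.3,-0.003,0,-0.002,0,0,0, 0.56,-0.005,0,-0.003,0,0,0, 0.62,-0.005,0,-0.003,0,0,0, 0.7,-0.005,0,-0.003,0,0,0, 0.8,-0.005,0,-0.003,0,0,0, 0.9,-0.005,0,-0.003,0,0,0, 1,-0.005,0,-0.003,0,0,0, 1,-0.005,0,-0.003,0,0,0]' 5
python3 -m pendant '[1,0,0,-0.04,0,0,0, 1,0,0,-0.1,0,0,0, 1,0,0,-0.2,0,0,0, 1,0,0,-0.35,0,0,0, 1,0,0,-0.5,0,0,0, 1,0,0,-0.6,0,0,0, 1,0,0,-0.6,0,0,0, 1,0,0,-0.6,0,0,0]'
python3 -m pendant '[1,-0.2,0,-0.1,0,0,0, 1,-0.4,0,-0.22,0,0,0, 1,-0.6,0,-0.35,0,0,0, 1,-0.6,0,-0.35,0,0,0, 1,-0.6,0,-0.35,0,0,0, 1,-0.6,0,-0.35,0,0,0]'
python3 - <<'E'
from h import *
from meas import blobs
s=snap('side','s13.png');t=snap('top','t13.png');print(r.get_state()['q'].round(2))
for n,v in (('side',s),('top',t)):
  for c in blobs(v,(0,110,40),(11,255,255),150):
    b=cv2.boundingRect(c)
    if 130<b[1]<260 or (n=='side' and 110<b[1]<200): print(n,'copper',b)
  print(n,'exp rim',[proj(v,[.482+a,.234+c,.083]).round(1).tolist() for a,c in((-.03,0),(.03,0),(0,-.03),(0,.03))],'base',proj(v,[.482,.234,.008]).round(1))
  for c in blobs(v,(0,0,15),(179,140,75),400):
    b=cv2.boundingRect(c)
    if b[0]<240 and b[1]>120 : print(n,'tray',b)
# candles/goblets unchanged: compare with first pictures
for n,v in (('side',s),('top',t)):
  a=cv2.imread(f'pics/{n}0.png')[:,:,::-1].astype(int);d=np.abs(a-v['img'].astype(int)).max(2)
  for nm,p,z in (('candA',(.385,.112),.03),('candB',(.384,-.119),.03),('gobA',(.728,.133),.01),('gobB',(.741,-.131),.01),('gobAt',(.728,.133),.12),('gobBt',(.741,-.131),.12)):
    u,w_=proj(v,[*p,z]).astype(int);print(n,nm,(u,w_),int(np.median(d[w_-10:w_+11,u-10:u+11])),int(np.percentile(d[w_-10:w_+11,u-10:u+11],95)))
E
```

```text
clock: 27.4
tool_pos: [0.4809, 0.2175, 0.0397]
eef_rot: [0.611, 0.614, -0.352, 0.354]
contact_force: [-0.1, -0.4, -0.0]
opening: 0.995
finger_force: 0.0
clock: 28.2
tool_pos: [0.4803, 0.2955, 0.0849]
eef_rot: [0.611, 0.614, -0.352, 0.355]
contact_force: [-0.1, -0.2, 0.5]
opening: 1.004
finger_force: 0.0
clock: 28.8
tool_pos: [0.48, 0.2947, 0.188]
eef_rot: [0.61, 0.614, -0.353, 0.355]
contact_force: [-0.0, -0.4, -0.1]
opening: 0.997
finger_force: 0.0
[-0.87  1.12 -0.15  1.24  0.63  1.77 -1.21]
side copper (197, 134, 22, 33)
side exp rim [[195.6, 138.9], [218.6, 136.1], [208.9, 142.9], [205.5, 132.4]] base [209.3 162.3]
side tray (0, 157, 56, 130)
side tray (188, 154, 43, 23)
side tray (236, 149, 41, 55)
top copper (109, 227, 37, 33)
top exp rim [[123.8, 259.2], [125.4, 226.7], [140.9, 242.8], [108.2, 242.9]] base [135.1 244.2]
top tray (108, 217, 58, 58)
top tray (218, 189, 80, 33)
top tray (0, 176, 69, 126)
side candA (np.int64(176), np.int64(184)) 2 9
side candB (np.int64(185), np.int64(246)) 2 10
side gobA (np.int64(308), np.int64(168)) 2 3
side gobB (np.int64(353), np.int64(229)) 2 3
side gobAt (np.int64(310), np.int64(130)) 2 4
side gobBt (np.int64(358), np.int64(187)) 2 3
top candA (np.int64(192), np.int64(293)) 4 9
top candB (np.int64(309), np.int64(292)) 3 8
top gobA (np.int64(187), np.int64(128)) 4 8
top gobB (np.int64(309), np.int64(123)) 3 8
top gobAt (np.int64(179), np.int64(110)) 3 7
top gobBt (np.int64(318), np.int64(104)) 3 6
```

```bash
python3 -c "
from plant import r
print(r.finish_job())"
```

```text
the job is handed in; nothing more can be done
None
```

The job is handed in at about 29 s: the dish is level and centred on the pedestal with all six candies in it, the empty cup is upright on its tray, and the goblets and candles have not moved; I viewed 11 pictures, one over the limit of 10.

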